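Load a sample vial in the photometer and hold its spring rod at the mark

TASK

Take the taller of the two vials in the small white rack, lower it gently, upright and right down, into the empty middle seat of the photometer's cell carriage, and let go of it. Then take the knob of the spring-return pull rod, draw it out until the first ring on the rod stands at the mouth of its bushing, so that this vial is in the light path, and keep it there for the reading: finish while still holding the knob at that ring. Leave the two vials already in the carriage in their seats and the short vial in the rack.

Things in the scene. Friction and masses are not known exactly. Their poses are not given: they have to be found in the camera images.
- sample_mid (a point): the sample vial: upright clear glass vial with a black screw cap, 25 mm in diameter, 95 mm tall, 35 to 65 g; it stands in one of the two places of the white rack (either one), with its foot 15 mm above the bench. The point is its centre, 47.5 mm above its foot
- short_mid (a point): the other vial in the rack, to be left there: same glass and cap, 25 mm in diameter but only 55 mm tall. The point is its centre, 27.5 mm above its foot
- rack_mid (a point): white plastic vial rack, 130 x 64 x 40 mm, fixed to the bench, with two round holes 29 mm wide and 25 mm deep on its long axis, 28 mm either side of the middle. The point is the centre of its top face, 40 mm above the bench; x along the 130 mm side, z up
- seat (a point): the empty middle seat of the aluminium cell carriage: a round hole 28 mm wide, 22 mm deep, with a 2 mm chamfer. The point is the centre of its floor, 58 mm above the bench (a seated vial's centre is 47.5 mm above it), and rides with the carriage. Axes: x from the photometer's front to its rear, z up; the rod pulls out along -x. The other two seats lie 38 mm off along x and -x
- knob (a point): centre of the bare aluminium knob on the end of the pull rod, 55 mm above the bench; axes as the seat's: pull along -x. Knob 22 mm in diameter, 23 mm long, plus a 26 mm end flange 3 mm thick at its outer end; its centre is 54 mm in front of the bushing's mouth with the rod in, 92 mm at the first ring. The rod behind it is 8 mm thick. The knob does not turn
- carriage (a joint): travel of rod, knob and carriage in m: 0 = rod fully in (its start; the front vial is in the light path), growing as it is pulled out. First ring at the bushing's mouth: 0.038 (middle seat in the light path). Second ring: 0.076; stop at 0.080. A spring pulls it back in with 3 N at 0, 6.8 N at the first ring, 11 N at the stop; if let go it runs home
- blank_mid (a point): vial like the sample, already in the front seat of the carriage (38 mm from the middle seat along -x). The point is its centre
- standard_mid (a point): vial like the sample, already in the rear seat of the carriage (38 mm from the middle seat along +x). The point is its centre
- bushing (a point): the photometer, a grey-white bench instrument 300 mm deep (x), 200 mm wide, fixed, its front roughly to the robot's left (+y). The point is the mouth of the rod's bushing, 8 mm out of the front face, 55 mm above the bench; axes as the seat's. The deck, 80 mm high like the carriage top, spans y -65 to +135 mm; the open well is 52 mm wide; a 110 mm high rear part begins 253 mm behind the point
Things that resemble listed ones, but are neither listed nor needed, are in the scene too. What is shaped like the part that bears blank_mid but brown or purple is not meant.

How it is judged:
By the outcome, as a careful person would: the job done as asked, in the order asked, and still so for the second after the job is handed in, while the arm keeps its last pose, push and grip.
It also fails if it takes over 51 s, if anything falls off the work surface, if the arm or the gripper's body presses on something with over 40 N, if the wrist force passes 120 N, or if a joint passes its speed limit or range.

ROBOT

A 6-joint arm with a two-finger parallel gripper is mounted at the origin on the work surface. World frame = base frame: x ahead of the robot, y to its left, z up, the work surface at z = 0. Lengths are in mm, angles in rad, forces in N, time in s.
With the tool pointing down it reaches from about 275 to 750 mm from the base axis. Payload 10.2 kg.
Tool frame: the origin (TCP) lies between the finger pads; the fingertips stand 17 mm ahead of it and the grasp point (between the pads) lies 2 mm behind it; y points along the fingers, x is the direction in which the jaws open and shut, and the axes are right-handed (so a half turn about y gives the same grasp; the last joint's range is limited). The gripper opens to 85 mm and grips with 20 to 120 N. Pads are 22 mm wide; open, the fingers measure 114 mm over their backs; the gripper's body (76 mm by 85 mm) begins 54 mm behind the grasp point. The pads swing forward as they close: fully open they stand 13 mm farther back than shut.
Start: joints at [-1.424, 0.313, 1.498, -0, 1.331, -0.223], TCP at [189.738, -489.521, 248.294] pointing down, gripper open.
Joint ranges: [-2.94, 2.94], [-0.97, 2.17], [0.19, 2.56], [-1.23, 4.37], [0.02, 3.11], [-2.88, 2.88]. Speed limits (rad/s): [2.39, 2.39, 3.01, 3.14, 3.14, 3.14].

INTERFACE

Orientations are given as a unit quaternion [w, x, y, z].
In Python, from rig import ctrl gives the robot as it stands.
- The arm moves only by the tool jog_arm, never from a script. Its argument "targets" is a list of rows, each an object with "offset": the shift along the tool's x, y, z in m, a list of three; "yaw": the turn about the tool's y in rad. In form: [{"offset": [dx, dy, dz], "yaw": yaw}, ...]. A call has 1 to 12 rows; each row is the pose to reach, as a shift and turn from the pose measured when the call began, along the tool's axes at that moment; what a row does not reach only later rows make up. A row lasts 1/12 s, in which the tool goes at most 41.7 mm and 7.16 degrees, less where a joint would pass 70% of its speed; a pose out of reach is approached as far as the arm can. A call with a gripper value outside its range is refused whole. "fingers" is the finger opening in m, from 0 to 0.0854, set as the call begins (left out, the last holds). The fingers move at their own pace and stop on an object; "grip_force" is the grip in N (left out, the last holds). Time passes only in rows, so rows that repeat a pose let the fingers close. It gives the time, the measured TCP pose, the force and the opening at its end, in the units of the state.
- ctrl.sense(): the state, without advancing time (a new reading comes with each control period).
- ctrl.capture(name): name is "side" or "top"; returns a dict with "img" (420x560x3 uint8, red, green, blue), "intrinsics" (3x3 intrinsics, pixels), "T" (4x4, takes a point from camera to world coordinates). Camera axes: x right, y up, looking along -z (the intrinsics and any distortion apply to the point x, -y, -z); pixel columns grow to the right and rows downward; lengths in mm; the calibration is good to about 2 mm. A picture is of the moment at which its call begins. There is no depth.
- ctrl.finish_job(): hands the job in, once; it reports no verdict.
Trained networks look in the newest picture that a camera, given by its name, has taken for a name from the list of things; names that differ only in an ending like _2 or _b are one class to them, and where a whole thing is asked for, a point or a joint stands for the part that bears it (a point fixed in the world has none). Each returns a list of dicts, best first, with "score" (0 to 1); they miss things now and then, are a little off and sometimes report something else, mostly with a low value. They report only what shows in the picture. A call takes as long as a camera call. They do not tell look-alikes from the thing itself.
- ctrl.boxes_of(camera, target): "box" ([left, top, right, bottom] in pixels, round what is visible of it).
- ctrl.regions_of(camera, target): "region" (420x560 bool, what is visible of it) and "box" ([left, top, right, bottom] in pixels, round what is visible of it).
The state is a dict: "time_s": time; "joints": joint angles; "dq": joint speeds; "tau": joint torques, N m; "eef_pos": TCP position; "ee_rot": TCP orientation; "force": force on the tool from outside, world axes, zero at the start; "wrist_torque": the same for the moment, N m; "grip_width": opening from 0.0 (shut) to 1.0 (fully open).
Only numpy, scipy, OpenCV 4.12 (cv2) and the standard library are available. Lean on these libraries where they do the work, as an engineer would, in place of code of your own. Each camera call takes 0.05 s, during which the arm holds its last target.

## Working session

There is one attempt and no reset: what is moved stays moved. The work goes in short steps, Python scripts to look and compute and a tool call to move; the robot and the scene stay as the last step left them, time stands still between calls to the robot, and variables do not carry over. Pictures are saved under pics/ and viewed, and the job is handed in when it is done.

Besides the shell and the picture viewer there is one more tool, called after "Emit:" by a JSON object that holds its "api" and its "payload", one argument or row to a line. jog_arm: Moves the arm, as the interface text tells. Its arguments: {"type":"object","properties":{"targets":{"type":"array"},"fingers":{"type":"number"},"grip_force":{"type":"number"}},"required":["targets"]}

```bash
ls; mkdir -p pics
python3 - <<'E'
from rig import ctrl
import cv2
s=ctrl.sense()
for k,v in s.items(): print(k,v)
for n in("side","top"):
    c=ctrl.capture(n); cv2.imwrite(f"pics/{n}0.png",c["img"][:,:,::-1]); print(c["intrinsics"],c["T"],[k for k in c])
    for t in("sample_mid","short_mid","rack_mid","seat","knob","blank_mid","standard_mid","carriage","bushing"):
        try: print(n,t,[(d["box"],round(d["score"],2)) for d in ctrl.boxes_of(n,t)])
        except Exception as e: print(n,t,e)
E
```

```text
pics
time_s 0.0
joints [-1.42441724e+00  3.13448450e-01  1.49841205e+00 -6.91935126e-06
  1.33098728e+00 -2.23375331e-01]
dq [ 0.00164457 -0.00120992  0.00040898 -0.00074506  0.00115758  0.00044194]
tau [ 6.50095553e-04 -4.12261248e+01 -2.59745032e+01 -1.40197139e-04
  4.06917301e-03  7.16358471e-06]
eef_pos [ 189.69360032 -489.29159816  247.74527557]
ee_rot [ 0.58371656 -0.58306854  0.39986915 -0.39926272]
force [ 0.06356324 -0.92853655  0.57277025]
wrist_torque [ 0.01590241  0.00152151 -0.00778216]
grip_width 1.0017452964853162
[[401.52595873   0.         274.94854425]
 [  0.         401.52595873 209.57469834]
 [  0.           0.           1.        ]] [[ 9.40623770e-01  2.40685782e-01 -2.39368498e-01  3.76414321e+02]
 [-3.39443074e-01  6.62135730e-01 -6.68097803e-01 -6.10969212e+02]
 [-2.30720674e-03  7.09680653e-01  7.04519728e-01  6.43176577e+02]
 [ 0.00000000e+00  0.00000000e+00  0.00000000e+00  1.00000000e+00]] ['img', 'intrinsics', 'T']
side sample_mid [([295.4, 357.8, 317.6, 399.2], 0.61)]
side short_mid [([324.3, 352.2, 345.9, 375.8], 0.76)]
side rack_mid [([273.1, 336.5, 3
[... 792 characters left out ...]
2.54743340e-02 -7.48125012e+01]
 [ 2.46993656e-02  6.93643340e-02  9.97285581e-01  1.03723938e+03]
 [ 0.00000000e+00  0.00000000e+00  0.00000000e+00  1.00000000e+00]] ['img', 'intrinsics', 'T']
top sample_mid [([403.7, 227.5, 426.6, 238.4], 0.49)]
top short_mid []
top rack_mid [([383.5, 198.4, 427.4, 254.7], 0.75)]
top seat [([137.2, 176.7, 264.4, 221.1], 0.93)]
top knob [([140.4, 175.2, 268.1, 216.7], 0.61)]
top blank_mid [([212.7, 181.5, 227.2, 203.3], 0.74), ([180.2, 246.9, 196.5, 260.0], 0.71)]
top standard_mid [([251.9, 173.8, 259.6, 189.8], 0.58)]
top carriage [([138.0, 174.9, 266.9, 218.0], 0.56)]
top bushing [([135.8, 117.3, 310.8, 235.1], 0.98), ([211.0, 182.0, 227.0, 202.8], 0.33)]
```

View pics/side0.png

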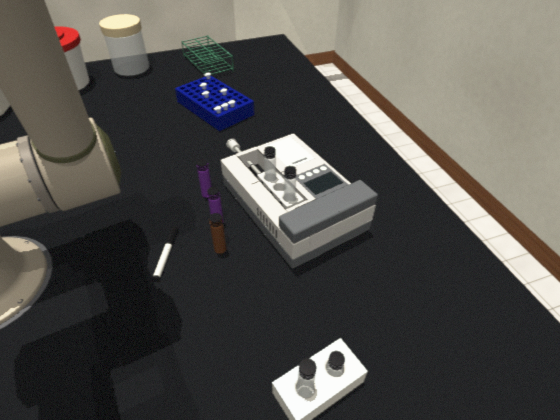

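View pics/top0.png

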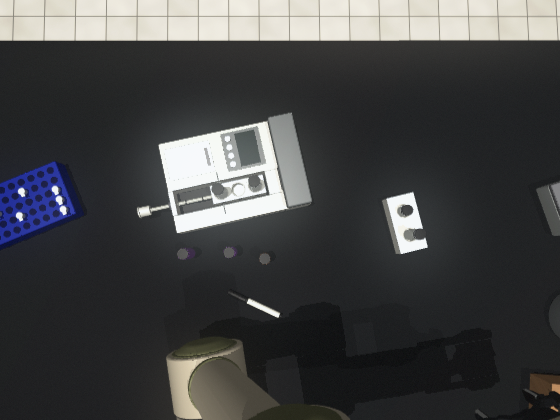

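Run:
```python
import cv2,numpy as np
a=cv2.imread("pics/side0.png");b=cv2.imread("pics/top0.png")
def z(i,x0,y0,x1,y1,k,n): cv2.imwrite(n,cv2.resize(i[y0:y1,x0:x1],None,fx=k,fy=k,interpolation=cv2.INTER_CUBIC))
z(b,130,140,280,240,5,"pics/t_ph.png"); z(b,370,180,450,260,7,"pics/t_rack.png")
z(a,215,125,345,225,6,"pics/s_ph.png"); z(a,265,330,375,420,6,"pics/s_rack.png")
```

```text
(no output)
```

View pics/t_ph.png

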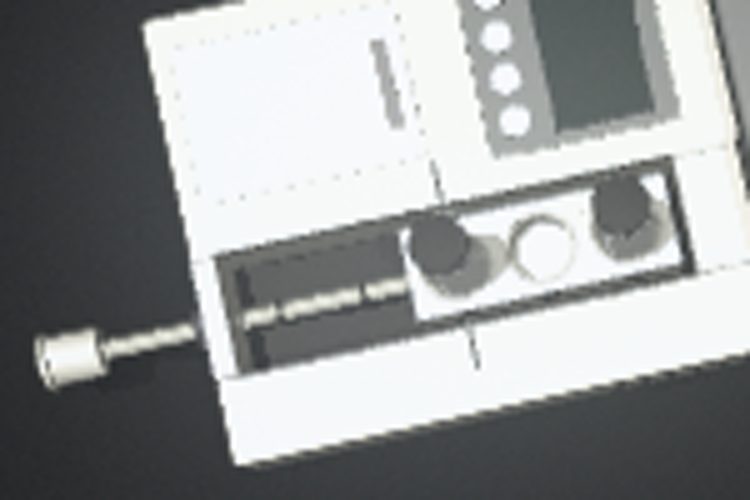

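View pics/t_rack.png

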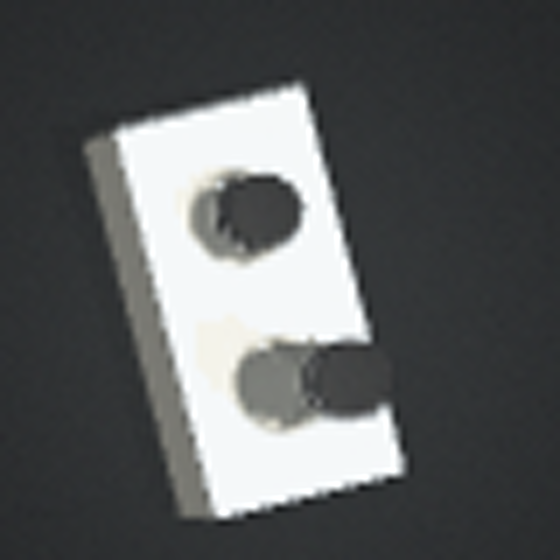

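View pics/s_ph.png

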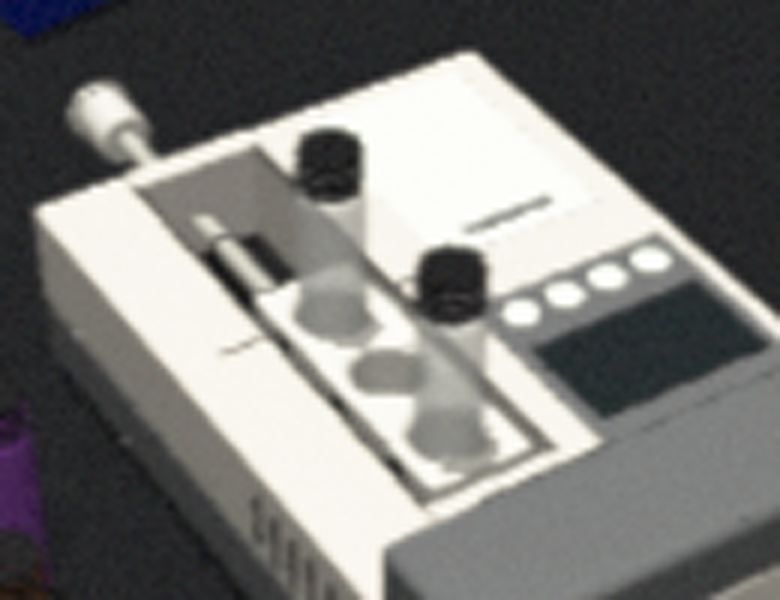

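View pics/s_rack.png

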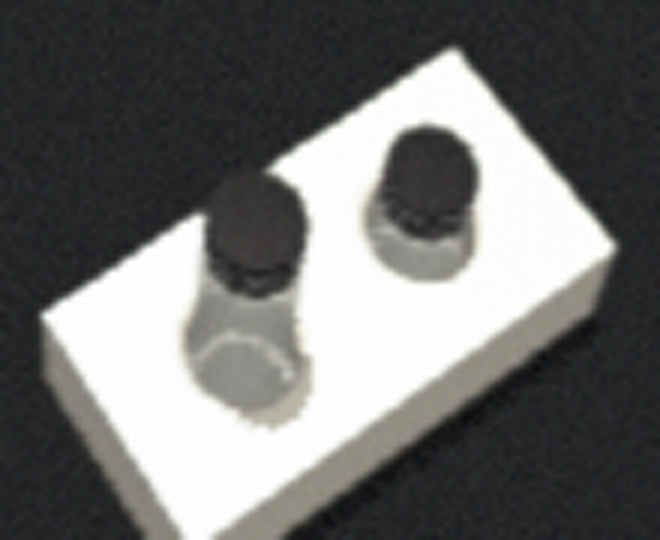

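```bash
cat > h.py <<'E'
import numpy as np
from scipy.optimize import least_squares
K={'side':np.array([[401.52595873,0,274.94854425],[0,401.52595873,209.57469834],[0,0,1]]),'top':np.array([[440.68742766,0,276.45897434],[0,440.68742766,214.30703184],[0,0,1]])}
T={'side':np.array([[9.40623770e-01,2.40685782e-01,-2.39368498e-01,3.76414321e+02],[-3.39443074e-01,6.62135730e-01,-6.68097803e-01,-6.10969212e+02],[-2.30720674e-03,7.09680653e-01,7.04519728e-01,6.43176577e+02],[0,0,0,1]]),
'top':np.array([[-1.20490646e-02,9.97538116e-01,-6.90834843e-02,4.75623495e+02],[-9.99622309e-01,-1.03100402e-02,2.54743340e-02,-7.48125012e+01],[2.46993656e-02,6.93643340e-02,9.97285581e-01,1.03723938e+03],[0,0,0,1]])}
def proj(c,P):
    P=np.atleast_2d(P); q=(P-T[c][:3,3])@T[c][:3,:3]; q=q*[1,-1,-1]; u=q@K[c].T; return u[:,:2]/u[:,2:]
def ray(c,uv,z):
    d=np.linalg.inv(K[c])@[uv[0],uv[1],1]; d=T[c][:3,:3]@(d*[1,-1,-1]); o=T[c][:3,3]; return o+d*(z-o[2])/d[2]
def un(u,k,o): return (np.array(u)+.5)/k-.5+np.array(o)
E
python3 - <<'E'
from h import *
def f(pose,L):
    c,s=np.cos(pose[2]),np.sin(pose[2]); L=np.array(L,float); return np.c_[pose[0]+c*L[:,0]-s*L[:,1],pose[1]+s*L[:,0]+c*L[:,1],L[:,2]]
# rack
t=un([(118,130),(300,83),(405,472),(217,518)],7,(370,180)); s=un([(42,316),(455,47),(617,245)],6,(265,330))
print([ray('top',p,40).round(1) for p in t]); print([ray('side',p,40).round(1) for p in s])
for n,z,a,b in(("tall",110,(355,378),(256,210)),("short",70,(263,211),(430,168))):
    print(n,ray('top',un(a,7,(370,180)),z).round(1),ray('side',un(b,6,(265,330)),z).round(1))
# holes rim on rack z=40 
# photometer
for n,z,a,b in(("seat",80,(543,248),(388,372)),("blank",153,(440,240),(330,150)),("std",153,(622,207),(453,268)),("knob",55,(73,360),(112,117)),("c+135",80,(145,20),(472,52)),("c-65",80,(235,465),(36,210))):
    print(n,ray('top',un(a,5,(130,140)),z).round(1),ray('side',un(b,6,(215,125)),z).round(1))
from rig import ctrl
from scipy.spatial.transform import Rotation as R
print(R.from_quat(ctrl.sense()["ee_rot"],scalar_first=True).as_matrix().round(4))
E
```

```text
[array([ 579.2, -352.5,   40. ]), array([ 594.1, -413. ,   40. ]), array([ 466.5, -443.2,   40. ]), array([ 452.4, -381.1,   40. ])]
[array([ 452.9, -380.3,   40. ]), array([ 581.2, -350.5,   40. ]), array([ 595.6, -413. ,   40. ])]
tall [ 495.8 -403.1  110. ] [ 497.4 -401.1  110. ]
short [ 549.8 -389.7   70. ] [ 550.9 -390.2   70. ]
seat [597.7 -16.4  80. ] [599.7 -15.2  80. ]
blank [592.   20.5 153. ] [591.6  21.  153. ]
std [604.8 -52.8 153. ] [607.8 -52.3 153. ]
knob [552.7 193.6  55. ] [557.2 199.9  55. ]
c+135 [699.7 156.8  80. ] [700.6 158.6  80. ]
c-65 [504.6 116.9  80. ] [506.2 117.4  80. ]
[[ 0.3614 -0.      0.9324]
 [-0.9324 -0.      0.3614]
 [ 0.     -1.     -0.    ]]
```

```bash
cat >> h.py <<'E'
def go(x,y,z,ang):
    from rig import ctrl
    from scipy.spatial.transform import Rotation as R
    s=ctrl.sense(); M=R.from_quat(s["ee_rot"],scalar_first=True).as_matrix(); p=s["eef_pos"]
    cur=np.degrees(np.arctan2(M[1,0],M[0,0])); d=(ang-cur+180)%360-180
    print("t",round(s["time_s"],2),"pos",p.round(1),"ang",round(cur,2),"F",s["force"].round(1),"grip",round(s["grip_width"]*85.4,1),"j",s["joints"].round(2))
    print("offset",((M.T@(np.array([x,y,z])-p))/1000).round(4),"yaw",round(-np.radians(d),4), "tilt",M[:,1].round(4))
E
python3 -c "
from h import *
go(496.3,-402.6,165,-77.5)"
```

```text
t 1.0 pos [ 189.7 -489.5  248.3] ang -68.81 F [-0.5  0.6 -0.6] grip 85.4 j [-1.42  0.31  1.5  -0.    1.33 -0.22]
offset [0.0298 0.0833 0.3173] yaw 0.1516 tilt [-0. -0. -1.]
```

Could be taken for the sample (side-camera pixels):
- tall rack vial (307,370)
- short rack vial (337,360)
- blank (270,153)
- standard (290,172)
- purple vials (204,180) and (214,205)
- brown vial (218,235)

I choose (307,370). It is in the white rack and clearly the taller of the two in the close crops, where both cameras put its cap at (496,-402) within 2 mm. The bare knob is at (233,145) side and (144,211) top.

Emit:
{"api": "jog_arm", "payload": {
  "targets": [
    {"offset": [0.03,0.04,0.317],"yaw": 0.152},
    {"offset": [0.03,0.04,0.317],"yaw": 0.152},
    {"offset": [0.03,0.04,0.317],"yaw": 0.152},
    {"offset": [0.03,0.04,0.317],"yaw": 0.152},
    {"offset": [0.03,0.04,0.317],"yaw": 0.152},
    {"offset": [0.03,0.04,0.317],"yaw": 0.152},
    {"offset": [0.03,0.06,0.317],"yaw": 0.152},
    {"offset": [0.03,0.083,0.317],"yaw": 0.152},
    {"offset": [0.03,0.083,0.317],"yaw": 0.152},
    {"offset": [0.03,0.083,0.317],"yaw": 0.152},
    {"offset": [0.03,0.083,0.317],"yaw": 0.152},
    {"offset": [0.03,0.083,0.317],"yaw": 0.152}
  ],
  "fingers": 0.0854,
  "grip_force": 30
}}

```text
time_s: 2.0
eef_pos: [495.4, -404.0, 166.9]
ee_rot: [-0.551, 0.551, -0.442, 0.444]
force: [-0.4, 0.9, 0.1]
grip_width: 1.0
```

Run:
```python
from h import *
from rig import ctrl
import cv2
go(496.3,-402.6,70,-77.5)
ims=[]
for n in("side","top"):
    c=ctrl.capture(n)["img"][:,:,::-1]
    u=proj(n,[496.3,-402.6,110])[0].astype(int); x=min(max(u[0]-65,0),430); y=min(max(u[1]-65,0),290)
    print(n,x,y); ims.append(cv2.resize(c[y:y+130,x:x+130],None,fx=3,fy=3,interpolation=cv2.INTER_CUBIC))
cv2.imwrite("pics/hover.png",np.hstack(ims))
```

```text
t 2.0 pos [ 495.4 -404.   166.9] ang -77.59 F [-0.4  0.9  0.1] grip 85.4 j [-0.87  0.63  1.23 -0.    1.28  0.49]
offset [-0.0014  0.0969  0.0011] yaw -0.0016 tilt [ 0.0012 -0.0019 -1.    ]
side 241 290
top 355 168
```

View pics/hover.png

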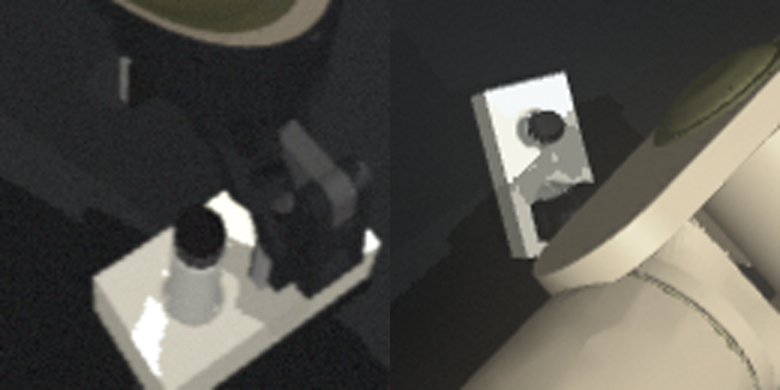

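Emit:
{"api": "jog_arm", "payload": {
  "targets": [
    {"offset": [-0.001,0.02,0.001],"yaw": 0},
    {"offset": [-0.001,0.04,0.001],"yaw": 0},
    {"offset": [-0.001,0.06,0.001],"yaw": 0},
    {"offset": [-0.001,0.075,0.001],"yaw": 0},
    {"offset": [-0.001,0.088,0.001],"yaw": 0},
    {"offset": [-0.001,0.097,0.001],"yaw": 0},
    {"offset": [-0.001,0.097,0.001],"yaw": 0},
    {"offset": [-0.001,0.097,0.001],"yaw": 0},
    {"offset": [-0.001,0.097,0.001],"yaw": 0}
  ]
}}

```text
time_s: 2.85
eef_pos: [496.6, -403.6, 71.2]
ee_rot: [-0.551, 0.551, -0.442, 0.445]
force: [0.8, 0.4, 1.6]
grip_width: 0.996
```

Run:
```python
from h import *
from rig import ctrl
import cv2
go(496.3,-402.6,70,-77.5)
c=ctrl.capture("side")["img"][:,:,::-1]
print(proj("side",[[496.3,-402.6,72],[496.3,-402.6,110]]))
cv2.imwrite("pics/down.png",cv2.resize(c[290:420,220:400],None,fx=4,fy=4,interpolation=cv2.INTER_CUBIC))
```

```text
t 2.85 pos [ 496.6 -403.6   71.2] ang -77.62 F [0.8 0.4 1.6] grip 85.1 j [-0.87  0.73  1.32 -0.    1.09  0.49]
offset [-0.0011  0.0012 -0.0001] yaw -0.0022 tilt [ 0.0028 -0.0035 -1.    ]
[[305.47287085 377.51015723]
 [306.9115588  365.85994429]]
```

View pics/down.png

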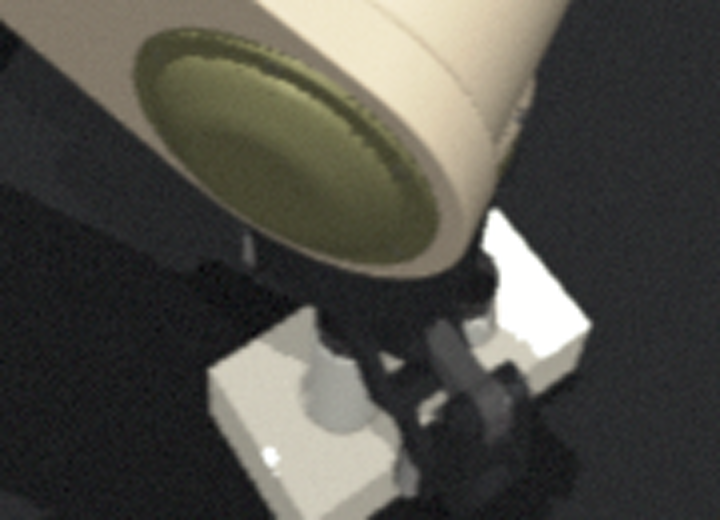

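Emit:
{"api": "jog_arm", "payload": {
  "targets": [
    {"offset": [0,0,0],"yaw": 0},
    {"offset": [0,0,0],"yaw": 0},
    {"offset": [0,0,0],"yaw": 0},
    {"offset": [0,0,0],"yaw": 0},
    {"offset": [0,0,0],"yaw": 0},
    {"offset": [0,0,0],"yaw": 0},
    {"offset": [0,0,0],"yaw": 0},
    {"offset": [0,0,0],"yaw": 0},
    {"offset": [0,0,0],"yaw": 0},
    {"offset": [0,0,0],"yaw": 0},
    {"offset": [0,0,0],"yaw": 0},
    {"offset": [0,0,0],"yaw": 0}
  ],
  "fingers": 0.0,
  "grip_force": 30
}}

```text
time_s: 3.9
eef_pos: [496.7, -403.6, 71.3]
ee_rot: [-0.551, 0.551, -0.442, 0.445]
force: [0.1, -0.1, 2.2]
grip_width: 0.282
```

Run:
```python
from h import *
go(496.3,-402.6,260,-77.5)
```

```text
t 3.9 pos [ 496.7 -403.6   71.3] ang -77.62 F [ 0.1 -0.1  2.2] grip 24.1 j [-0.87  0.73  1.32 -0.    1.09  0.49]
offset [-0.0002 -0.1887  0.0002] yaw -0.002 tilt [ 0.0029 -0.0037 -1.    ]
```

Emit:
{"api": "jog_arm", "payload": {
  "targets": [
    {"offset": [0,-0.005,0],"yaw": 0},
    {"offset": [0,-0.012,0],"yaw": 0},
    {"offset": [0,-0.022,0],"yaw": 0},
    {"offset": [0,-0.037,0],"yaw": 0},
    {"offset": [0,-0.055,0],"yaw": 0},
    {"offset": [0,-0.075,0],"yaw": 0},
    {"offset": [0,-0.1,0],"yaw": 0},
    {"offset": [0,-0.12,0],"yaw": 0},
    {"offset": [0,-0.14,0],"yaw": 0},
    {"offset": [0,-0.155,0],"yaw": 0},
    {"offset": [0,-0.165,0],"yaw": 0},
    {"offset": [0,-0.165,0],"yaw": 0}
  ]
}}

```text
time_s: 4.9
eef_pos: [496.6, -403.4, 239.2]
ee_rot: [-0.55, 0.552, -0.44, 0.446]
force: [0.8, 0.1, 0.4]
grip_width: 0.284
```

Run:
```python
from h import *
from rig import ctrl
import cv2
go(598.9,-16,240,11.8)
c=ctrl.capture("side")["img"][:,:,::-1]
cv2.imwrite("pics/lift.png",c)
```

```text
t 4.9 pos [ 496.6 -403.4  239.2] ang -77.61 F [0.8 0.1 0.4] grip 24.2 j [-0.86  0.57  1.13 -0.    1.43  0.49]
offset [-0.3564 -0.0029  0.1831] yaw -1.5606 tilt [ 0.0058 -0.007  -1.    ]
```

View pics/lift.png

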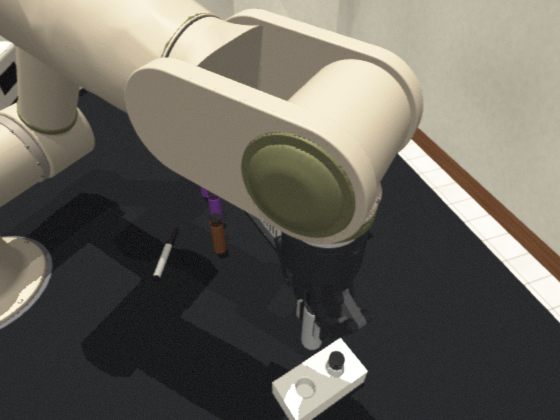

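Emit:
{"api": "jog_arm", "payload": {
  "targets": [
    {"offset": [-0.01,-0.002,0.005],"yaw": -0.06},
    {"offset": [-0.035,-0.005,0.018],"yaw": -0.16},
    {"offset": [-0.065,-0.01,0.033],"yaw": -0.27},
    {"offset": [-0.097,-0.015,0.05],"yaw": -0.39},
    {"offset": [-0.13,-0.02,0.067],"yaw": -0.51},
    {"offset": [-0.163,-0.02,0.084],"yaw": -0.63},
    {"offset": [-0.196,-0.02,0.101],"yaw": -0.75},
    {"offset": [-0.229,-0.02,0.118],"yaw": -0.87},
    {"offset": [-0.26,-0.02,0.134],"yaw": -0.99},
    {"offset": [-0.285,-0.02,0.147],"yaw": -1.09},
    {"offset": [-0.305,-0.02,0.157],"yaw": -1.17},
    {"offset": [-0.316,-0.02,0.163],"yaw": -1.22}
  ]
}}

```text
time_s: 5.95
eef_pos: [587.6, -56.6, 254.6]
ee_rot: [-0.704, 0.707, -0.045, 0.046]
force: [-0.4, 0.5, -0.3]
grip_width: 0.288
```

Run:
```python
from h import *
go(598.9,-16,250,11.8)
```

```text
t 5.95 pos [587.6 -56.6 254.6] ang -7.35 F [-0.4  0.5 -0.3] grip 24.6 j [-0.29  0.45  1.28 -0.    1.4  -0.16]
offset [0.006  0.0045 0.0418] yaw -0.3342 tilt [ 0.002  -0.0039 -1.    ]
```

Emit:
{"api": "jog_arm", "payload": {
  "targets": [
    {"offset": [0.001,0.0,0.007],"yaw": -0.06},
    {"offset": [0.003,0.0,0.018],"yaw": -0.14},
    {"offset": [0.005,0.003,0.03],"yaw": -0.23},
    {"offset": [0.006,0.005,0.039],"yaw": -0.3},
    {"offset": [0.006,0.01,0.042],"yaw": -0.334},
    {"offset": [0.006,0.015,0.042],"yaw": -0.334},
    {"offset": [0.006,0.015,0.042],"yaw": -0.334},
    {"offset": [0.006,0.015,0.042],"yaw": -0.334},
    {"offset": [0.006,0.015,0.042],"yaw": -0.334}
  ]
}}

```text
time_s: 6.7
eef_pos: [598.9, -16.2, 239.4]
ee_rot: [-0.702, 0.705, 0.073, -0.072]
force: [-0.1, -0.7, -0.4]
grip_width: 0.28
```

Run:
```python
from h import *
from rig import ctrl
import cv2
go(598.9,-16,190,11.8)
for n in("side","top"):
    c=ctrl.capture(n)["img"][:,:,::-1]
    cv2.imwrite(f"pics/hov2{n}.png",c)
```

```text
t 6.7 pos [598.9 -16.2 239.4] ang 11.71 F [-0.1 -0.7 -0.4] grip 23.9 j [-0.22  0.48  1.27 -0.    1.38 -0.42]
offset [0.     0.0494 0.0004] yaw -0.0015 tilt [ 0.0017 -0.0039 -1.    ]
```

View pics/hov2side.png

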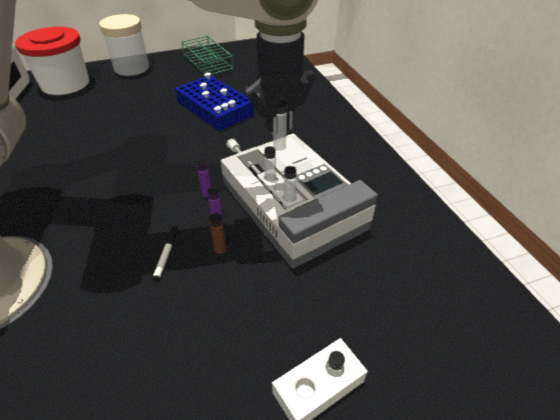

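View pics/hov2top.png

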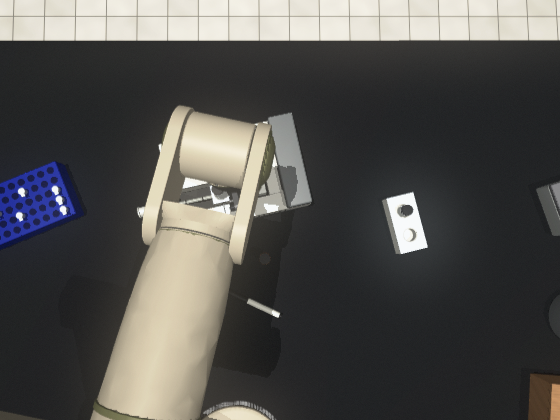

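Run:
```python
from h import *
import cv2
c=cv2.imread("pics/hov2side.png")
x0,y0,k=235,85,7
z=cv2.resize(c[y0:y0+85,x0:x0+100],None,fx=k,fy=k,interpolation=cv2.INTER_CUBIC)
th=np.linspace(0,2*np.pi,40)
for zz,r,col in((183.1,12.5,(0,0,255)),(278,12.5,(0,255,0))):
    P=np.c_[598.9+r*np.cos(th),-16.2+r*np.sin(th),0*th+zz]
    u=(proj('side',P)-[x0,y0]+.5)*k-.5
    for q in u: cv2.circle(z,tuple(q.astype(int)),1,col,-1)
cv2.imwrite("pics/ov.png",z)
```

```text
(no output)
```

View pics/ov.png

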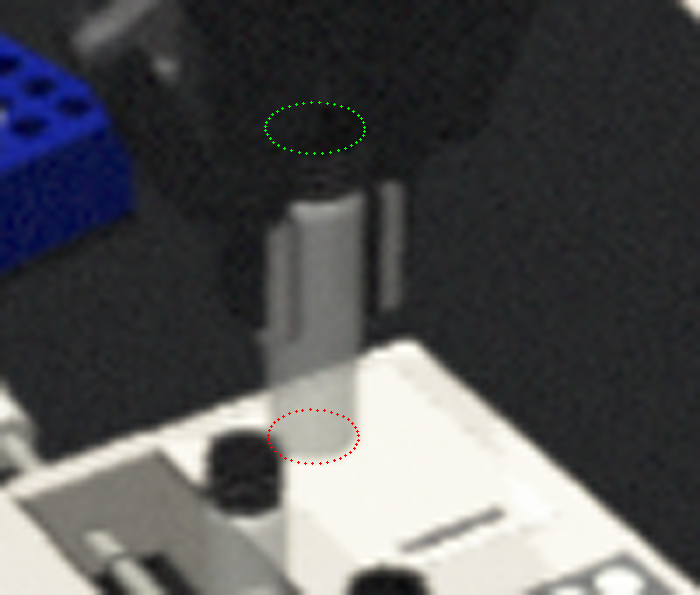

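Emit:
{"api": "jog_arm", "payload": {
  "targets": [
    {"offset": [0,0.01,0.0],"yaw": 0},
    {"offset": [0,0.028,0.0],"yaw": 0},
    {"offset": [0,0.048,0.0],"yaw": 0},
    {"offset": [0,0.065,0.0],"yaw": 0},
    {"offset": [0,0.077,0.0],"yaw": 0},
    {"offset": [0,0.085,0.0],"yaw": 0},
    {"offset": [0,0.088,0.0],"yaw": 0},
    {"offset": [0,0.088,0.0],"yaw": 0},
    {"offset": [0,0.088,0.0],"yaw": 0}
  ]
}}

```text
time_s: 7.55
eef_pos: [599.5, -16.6, 152.3]
ee_rot: [-0.702, 0.705, 0.073, -0.071]
force: [-0.2, -0.5, 0.4]
grip_width: 0.285
```

```bash
cat > ov.py <<'E'
from h import *
from rig import ctrl
import cv2,sys
def ov(name,circ,x0=225,y0=105,k=7,w=100,h=85,cam='side'):
    c=ctrl.capture(cam)["img"][:,:,::-1]
    z=cv2.resize(c[y0:y0+h,x0:x0+w],None,fx=k,fy=k,interpolation=cv2.INTER_CUBIC)
    th=np.linspace(0,2*np.pi,40)
    for x,y,zz,r,col in circ:
        u=(proj(cam,np.c_[x+r*np.cos(th),y+r*np.sin(th),0*th+zz])-[x0,y0]+.5)*k-.5
        for q in u: cv2.circle(z,tuple(q.astype(int)),1,col,-1)
    cv2.imwrite(name,z)
E
python3 - <<'E'
from ov import *
go(598.9,-16,114.3,11.8)
p=ctrl.sense()["eef_pos"]
ov("pics/pre.png",[(p[0],p[1],p[2]-56.3,12.5,(0,0,255)),(598.9,-16,80,16,(0,255,0)),(598.9,-16,80,14,(255,0,0))])
E
```

```text
t 7.55 pos [599.5 -16.6 152.3] ang 11.73 F [-0.2 -0.5  0.4] grip 24.3 j [-0.22  0.56  1.39 -0.    1.19 -0.42]
offset [-0.0005  0.038   0.0009] yaw -0.0012 tilt [ 0.0034 -0.0042 -1.    ]
```

View pics/pre.png

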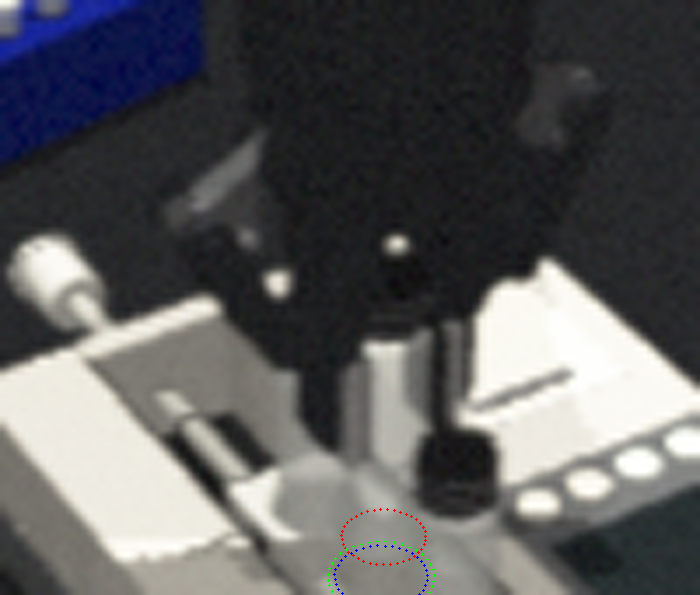

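Emit:
{"api": "jog_arm", "payload": {
  "targets": [
    {"offset": [-0.0005,0.004,0.0009],"yaw": 0},
    {"offset": [-0.0005,0.009,0.0009],"yaw": 0},
    {"offset": [-0.0005,0.013,0.0009],"yaw": 0},
    {"offset": [-0.0005,0.017,0.0009],"yaw": 0},
    {"offset": [-0.0005,0.02,0.0009],"yaw": 0},
    {"offset": [-0.0005,0.023,0.0009],"yaw": 0},
    {"offset": [-0.0005,0.025,0.0009],"yaw": 0},
    {"offset": [-0.0005,0.025,0.0009],"yaw": 0}
  ]
}}

```text
time_s: 8.27
eef_pos: [599.0, -15.6, 127.1]
ee_rot: [-0.702, 0.705, 0.074, -0.071]
force: [3.4, 1.9, -2.5]
grip_width: 0.287
```

Run:
```python
from ov import *
go(598.9,-16,114.3,11.8)
ov("pics/pre2.png",[],x0=235,y0=130,w=90)
```

```text
t 8.27 pos [599.  -15.6 127.1] ang 11.74 F [ 3.4  1.9 -2.5] grip 24.5 j [-0.22  0.58  1.42 -0.    1.13 -0.42]
offset [-0.0003  0.0128 -0.0003] yaw -0.0011 tilt [ 0.0039 -0.0038 -1.    ]
```

View pics/pre2.png

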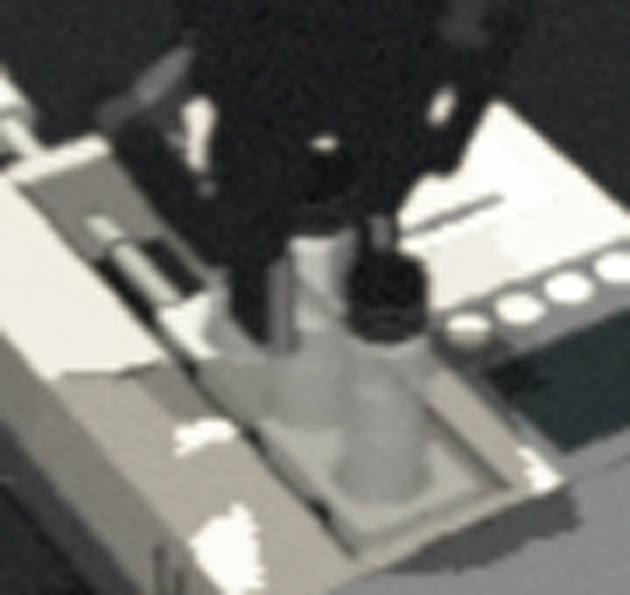

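Emit:
{"api": "jog_arm", "payload": {
  "targets": [
    {"offset": [0.001,0.0,0.0002],"yaw": 0},
    {"offset": [0.001,0.002,0.0002],"yaw": 0},
    {"offset": [0.001,0.004,0.0002],"yaw": 0},
    {"offset": [0.001,0.006,0.0002],"yaw": 0},
    {"offset": [0.001,0.008,0.0002],"yaw": 0},
    {"offset": [0.001,0.009,0.0002],"yaw": 0},
    {"offset": [0.001,0.009,0.0002],"yaw": 0}
  ]
}}

```text
time_s: 8.9
eef_pos: [599.8, -15.4, 117.8]
ee_rot: [-0.702, 0.705, 0.073, -0.071]
force: [-0.8, 0.4, -0.4]
grip_width: 0.279
```

Run:
```python
from ov import *
go(599.8,-15.4,114.3,11.8)
```

```text
t 8.9 pos [599.8 -15.4 117.8] ang 11.73 F [-0.8  0.4 -0.4] grip 23.8 j [-0.22  0.6   1.42 -0.    1.12 -0.42]
offset [-0.0001  0.0035  0.    ] yaw -0.0012 tilt [ 0.0032 -0.0038 -1.    ]
```

Free now, no contact. Lower slowly the last bit.

Emit:
{"api": "jog_arm", "payload": {
  "targets": [
    {"offset": [0,0.001,0],"yaw": 0},
    {"offset": [0,0.002,0],"yaw": 0},
    {"offset": [0,0.0025,0],"yaw": 0},
    {"offset": [0,0.003,0],"yaw": 0},
    {"offset": [0,0.0035,0],"yaw": 0},
    {"offset": [0,0.0035,0],"yaw": 0}
  ]
}}

```text
time_s: 9.4
eef_pos: [599.9, -15.4, 114.4]
ee_rot: [-0.702, 0.705, 0.073, -0.071]
force: [0.2, -0.5, -0.6]
grip_width: 0.286
```

Run:
```python
from ov import *
go(599.8,-15.4,114.3,11.8)
```

```text
t 9.4 pos [599.9 -15.4 114.4] ang 11.73 F [ 0.2 -0.5 -0.6] grip 24.5 j [-0.22  0.6   1.43 -0.    1.11 -0.42]
offset [-0.0001  0.0001  0.    ] yaw -0.0012 tilt [ 0.0033 -0.0039 -1.    ]
```

Emit:
{"api": "jog_arm", "payload": {
  "targets": [
    {"offset": [0,0.0005,0],"yaw": 0},
    {"offset": [0,0.001,0],"yaw": 0},
    {"offset": [0,0.001,0],"yaw": 0}
  ]
}}

```text
time_s: 9.65
eef_pos: [600.0, -15.5, 114.2]
ee_rot: [-0.702, 0.705, 0.073, -0.071]
force: [-2.3, 0.4, 7.1]
grip_width: 0.282
```

Emit:
{"api": "jog_arm", "payload": {
  "targets": [
    {"offset": [0,0,0],"yaw": 0},
    {"offset": [0,0,0],"yaw": 0},
    {"offset": [0,0,0],"yaw": 0},
    {"offset": [0,0,0],"yaw": 0},
    {"offset": [0,0,0],"yaw": 0},
    {"offset": [0,0,0],"yaw": 0},
    {"offset": [0,0,0],"yaw": 0},
    {"offset": [0,0,0],"yaw": 0}
  ],
  "fingers": 0.06
}}

```text
time_s: 10.32
eef_pos: [600.0, -15.5, 114.2]
ee_rot: [-0.702, 0.705, 0.073, -0.071]
force: [-1.0, 0.1, -0.7]
grip_width: 0.701
```

Run:
```python
from ov import *
go(599.8,-15.4,235,11.8)
```

```text
t 10.32 pos [600.  -15.5 114.2] ang 11.74 F [-1.   0.1 -0.7] grip 59.9 j [-0.22  0.6   1.43 -0.    1.11 -0.42]
offset [ 0.0002 -0.1208 -0.0004] yaw -0.0011 tilt [ 0.0038 -0.0042 -1.    ]
```

Emit:
{"api": "jog_arm", "payload": {
  "targets": [
    {"offset": [0,-0.005,0],"yaw": 0},
    {"offset": [0,-0.015,0],"yaw": 0},
    {"offset": [0,-0.03,0],"yaw": 0},
    {"offset": [0,-0.05,0],"yaw": 0},
    {"offset": [0,-0.075,0],"yaw": 0},
    {"offset": [0,-0.1,0],"yaw": 0},
    {"offset": [0,-0.12,0],"yaw": 0},
    {"offset": [0,-0.12,0],"yaw": 0},
    {"offset": [0,-0.12,0],"yaw": 0}
  ]
}}

```text
time_s: 11.07
eef_pos: [599.8, -15.0, 235.8]
ee_rot: [-0.701, 0.705, 0.074, -0.07]
force: [-0.2, 0.6, -0.6]
grip_width: 0.703
```

Run:
```python
from ov import *
go(556.2,189.1,150,11.8)
ov("pics/placed.png",[(599.8,-15.4,153,12.5,(0,0,255)),(599.8,-15.4,80,14,(255,0,0))],x0=215,y0=125,w=110)
```

```text
t 11.07 pos [599.8 -15.  235.8] ang 11.74 F [-0.2  0.6 -0.6] grip 60.0 j [-0.22  0.49  1.28 -0.    1.37 -0.42]
offset [-0.0017  0.0845  0.2093] yaw -0.0011 tilt [ 0.0066 -0.0048 -1.    ]
```

View pics/placed.png

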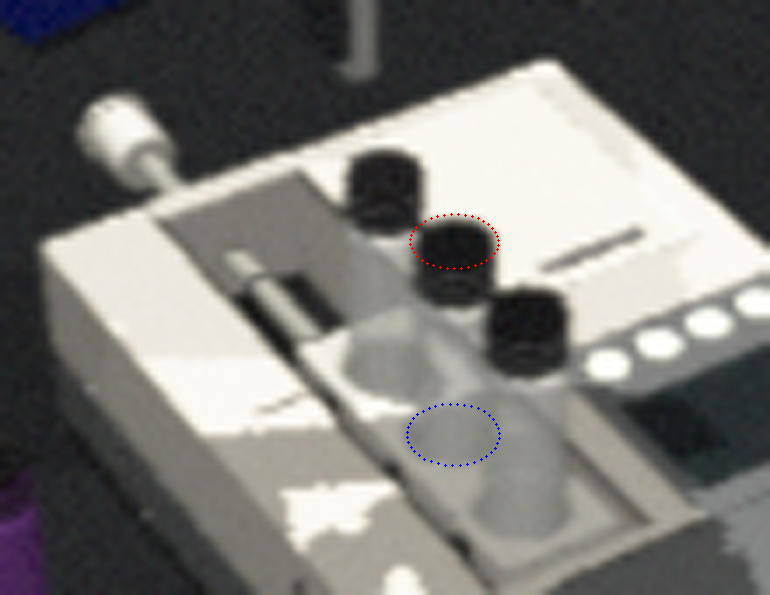

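Emit:
{"api": "jog_arm", "payload": {
  "targets": [
    {"offset": [0,0.0,0.015],"yaw": 0},
    {"offset": [0,0.0,0.04],"yaw": 0},
    {"offset": [-0.001,0.0,0.07],"yaw": 0},
    {"offset": [-0.001,0.0,0.1],"yaw": 0},
    {"offset": [-0.001,0.0,0.13],"yaw": 0},
    {"offset": [-0.001,0.015,0.16],"yaw": 0},
    {"offset": [-0.001,0.035,0.185],"yaw": 0},
    {"offset": [-0.001,0.06,0.203],"yaw": 0},
    {"offset": [-0.001,0.08,0.21],"yaw": 0},
    {"offset": [-0.001,0.085,0.21],"yaw": 0},
    {"offset": [-0.001,0.085,0.21],"yaw": 0},
    {"offset": [-0.001,0.085,0.21],"yaw": 0}
  ]
}}

```text
time_s: 12.12
eef_pos: [556.3, 189.8, 148.9]
ee_rot: [-0.702, 0.705, 0.074, -0.071]
force: [0.6, 1.1, 1.0]
grip_width: 0.704
```

Run:
```python
from ov import *
go(556.9,189.5,53,11.8)
a=np.radians(-78.2);ax=np.array([np.cos(a),np.sin(a)])
kx=np.array([556.5,191.5])
C=[(556.9,189.5,55,1,(0,0,255))]
ov("pics/kn.png",C,x0=190,y0=105,w=100)
ov("pics/knt.png",C,x0=110,y0=160,w=100,cam="top")
```

```text
t 12.12 pos [556.3 189.8 148.9] ang 11.72 F [0.6 1.1 1. ] grip 60.1 j [ 0.13  0.54  1.43 -0.01  1.17 -0.07]
offset [0.0002 0.0959 0.0001] yaw -0.0014 tilt [ 0.0045 -0.0043 -1.    ]
```

View pics/kn.png

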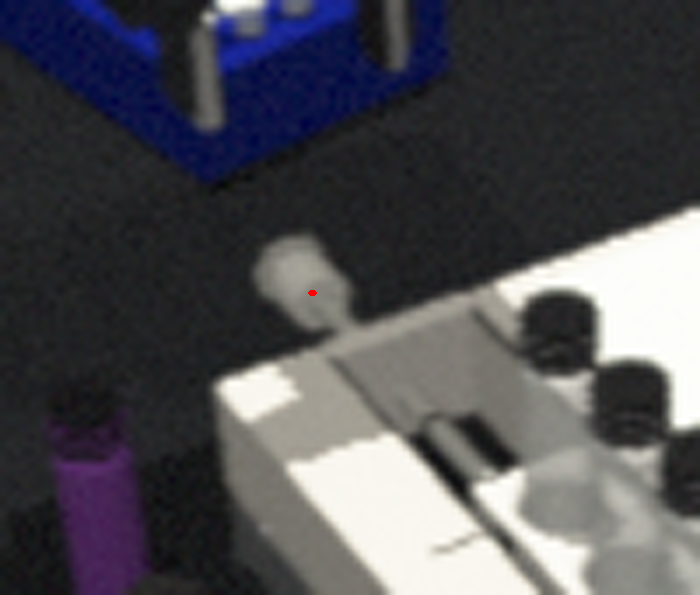

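View pics/knt.png

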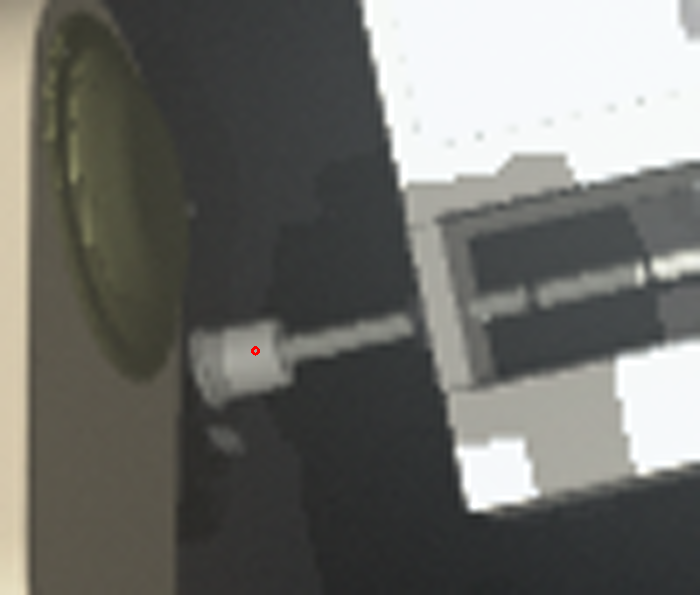

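Emit:
{"api": "jog_arm", "payload": {
  "targets": [
    {"offset": [0,0.01,0.0],"yaw": 0},
    {"offset": [0,0.03,0.0],"yaw": 0},
    {"offset": [0,0.05,0.0],"yaw": 0},
    {"offset": [0,0.068,0.0],"yaw": 0},
    {"offset": [0,0.082,0.0],"yaw": 0},
    {"offset": [0,0.092,0.0],"yaw": 0},
    {"offset": [0,0.096,0.0],"yaw": 0},
    {"offset": [0,0.096,0.0],"yaw": 0},
    {"offset": [0,0.096,0.0],"yaw": 0}
  ]
}}

```text
time_s: 12.97
eef_pos: [557.8, 189.1, 54.4]
ee_rot: [-0.702, 0.705, 0.074, -0.069]
force: [0.7, -0.8, 0.0]
grip_width: 0.705
```

Run:
```python
from ov import *
go(556.3,189.5,53,11.8)
ov("pics/kd.png",[],x0=190,y0=105,w=100)
```

```text
t 12.97 pos [557.8 189.1  54.4] ang 11.67 F [ 0.7 -0.8  0. ] grip 60.2 j [ 0.13  0.66  1.51 -0.01  0.97 -0.07]
offset [-0.0014  0.0013  0.0007] yaw -0.0022 tilt [ 0.0074 -0.0039 -1.    ]
```

View pics/kd.png

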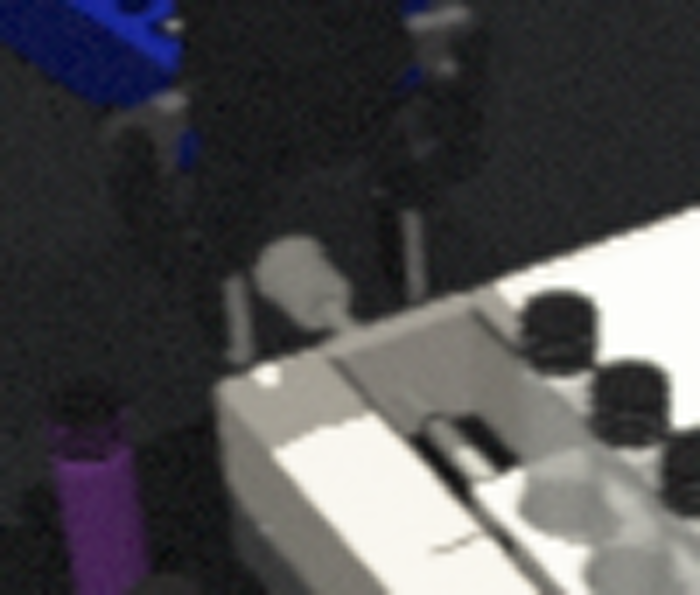

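Emit:
{"api": "jog_arm", "payload": {
  "targets": [
    {"offset": [-0.001,0.0013,0.0005],"yaw": 0},
    {"offset": [-0.001,0.0013,0.0005],"yaw": 0},
    {"offset": [-0.001,0.0013,0.0005],"yaw": 0},
    {"offset": [-0.001,0.0013,0.0005],"yaw": 0},
    {"offset": [-0.001,0.0013,0.0005],"yaw": 0},
    {"offset": [-0.001,0.0013,0.0005],"yaw": 0},
    {"offset": [-0.001,0.0013,0.0005],"yaw": 0},
    {"offset": [-0.001,0.0013,0.0005],"yaw": 0},
    {"offset": [-0.001,0.0013,0.0005],"yaw": 0},
    {"offset": [-0.001,0.0013,0.0005],"yaw": 0}
  ],
  "fingers": 0.0,
  "grip_force": 60
}}

```text
time_s: 13.85
eef_pos: [556.6, 189.4, 54.0]
ee_rot: [-0.702, 0.705, 0.074, -0.07]
force: [-3.8, -1.2, 5.6]
grip_width: 0.238
```

Run:
```python
from ov import *
go(556.3,189.5,53,11.8)
ov("pics/kg.png",[],x0=190,y0=105,w=100)
```

```text
t 13.85 pos [556.6 189.4  54. ] ang 11.69 F [-3.8 -1.2  5.6] grip 20.3 j [ 0.13  0.66  1.51 -0.01  0.97 -0.07]
offset [-0.0003  0.0009  0.0001] yaw -0.0019 tilt [ 0.0074 -0.0041 -1.    ]
```

View pics/kg.png

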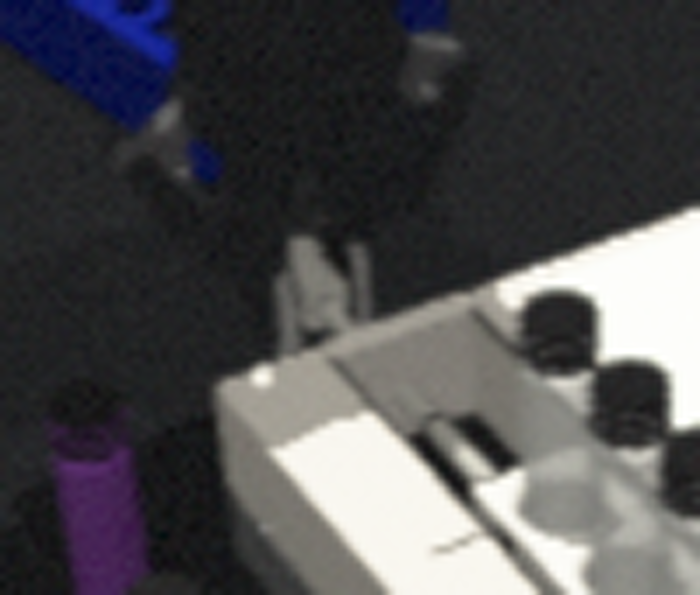

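Emit:
{"api": "jog_arm", "payload": {
  "targets": [
    {"offset": [0,0,0.002],"yaw": 0},
    {"offset": [0,0,0.005],"yaw": 0},
    {"offset": [0,0,0.009],"yaw": 0},
    {"offset": [0,0,0.014],"yaw": 0},
    {"offset": [0,0,0.019],"yaw": 0},
    {"offset": [0,0,0.024],"yaw": 0},
    {"offset": [0,0,0.029],"yaw": 0},
    {"offset": [0,0,0.033],"yaw": 0},
    {"offset": [0,0,0.036],"yaw": 0},
    {"offset": [0,0,0.038],"yaw": 0},
    {"offset": [0,0,0.038],"yaw": 0},
    {"offset": [0,0,0.038],"yaw": 0}
  ]
}}

```text
time_s: 14.9
eef_pos: [548.7, 226.3, 54.0]
ee_rot: [-0.701, 0.706, 0.074, -0.07]
force: [-2.7, -7.7, 4.2]
grip_width: 0.236
```

Run:
```python
from ov import *
go(556.3,189.5,53,11.8)
s=ctrl.sense(); print(np.array(s["eef_pos"])-[556.6,189.4,54.0], np.linalg.norm((s["eef_pos"]-np.array([556.6,189.4,54.]))[:2]))
ov("pics/p1.png",[],x0=190,y0=105,w=100)
ov("pics/p1t.png",[],x0=110,y0=140,w=150,h=100,k=5,cam="top")
```

```text
t 14.9 pos [548.7 226.3  54. ] ang 11.72 F [-2.7 -7.7  4.2] grip 20.1 j [ 0.2   0.67  1.49 -0.01  0.98 -0.  ]
offset [-0.0001  0.0012 -0.0376] yaw -0.0014 tilt [ 0.0068 -0.0054 -1.    ]
[-7.86070489 36.92803272 -0.0434357 ] 37.755400695616814
```

View pics/p1.png

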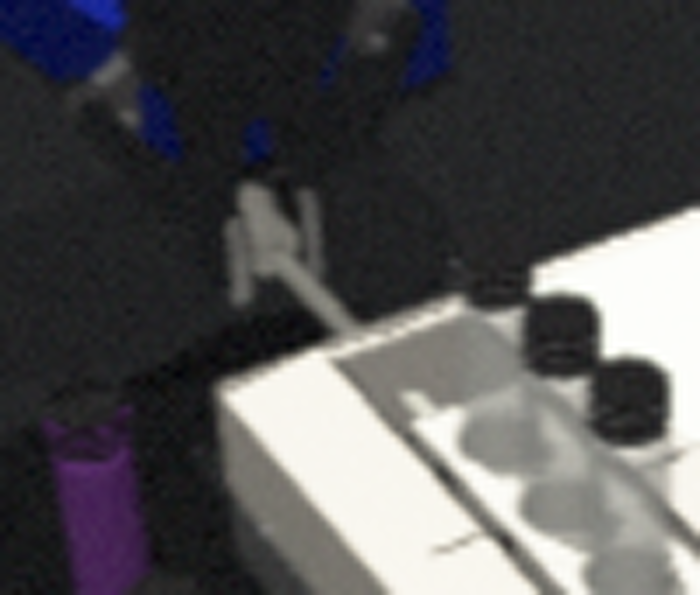

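View pics/p1t.png

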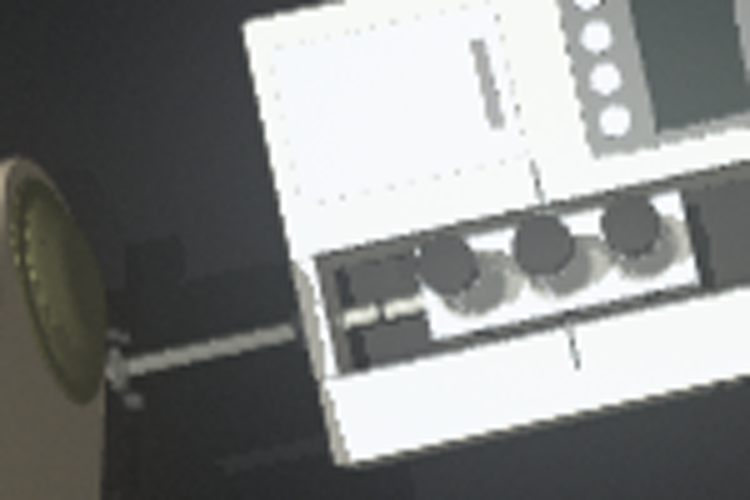

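Run:
```python
from h import *
import cv2
a=cv2.imread("pics/kg.png",0).astype(np.float32);b=cv2.imread("pics/p1.png",0).astype(np.float32)
ax=np.array([-.2045,.9789])
def exp(P,d): 
    P=np.array(P,float); Q=P.copy(); Q[:2]+=ax*d; return (proj('side',Q)-proj('side',P))[0]*7
samp=[599.8,-15.4,150]
for n,(x0,y0,x1,y1),P in(("samplecap",(590,362,672,444),samp),("carr/blankbase",(480,445,600,545),[591,20,80])):
    t=a[y0:y1,x0:x1]; r=cv2.matchTemplate(b[:, :],t,cv2.TM_CCOEFF_NORMED)
    e=exp(P,38); 
    m=np.full_like(r,-1); cx,cy=int(x0+e[0]),int(y0+e[1]); m[cy-25:cy+26,cx-25:cx+26]=r[cy-25:cy+26,cx-25:cx+26]
    _,v,_,l=cv2.minMaxLoc(m); s=np.array(l)-[x0,y0]; print(n,v,"shift",s,"exp38",e.round(1),"travel",38*(s@e)/(e@e))
# top: cap/carriage right edge relative deck before(t_ph offset 130,140) after (110,140)
```

```text
samplecap 0.9606460928916931 shift [-69 -68] exp38 [-69.1 -68.2] travel 37.927639321658624
carr/blankbase 0.9028075337409973 shift [-60 -66] exp38 [-61.9 -65.9] travel 37.51087557116342
```

Emit:
{"api": "jog_arm", "payload": {
  "targets": [
    {"offset": [0,0,0.0003],"yaw": 0},
    {"offset": [0,0,0.0003],"yaw": 0},
    {"offset": [0,0,0.0003],"yaw": 0},
    {"offset": [0,0,0.0003],"yaw": 0},
    {"offset": [0,0,0.0003],"yaw": 0},
    {"offset": [0,0,0.0003],"yaw": 0}
  ]
}}

```text
time_s: 15.5
eef_pos: [548.8, 226.1, 54.0]
ee_rot: [-0.701, 0.706, 0.074, -0.07]
force: [0.4, -6.0, 0.4]
grip_width: 0.239
```

Run:
```python
from ov import *
go(556.3,189.5,53,11.8)
s=ctrl.sense(); print(np.linalg.norm((s["eef_pos"]-np.array([556.6,189.4,54.]))[:2]),s["dq"].round(4))
ov("pics/p2.png",[],x0=190,y0=105,w=100)
ov("pics/p2t.png",[],x0=120,y0=180,w=80,h=50,k=9,cam="top")
a=cv2.imread("pics/kg.png",0).astype(np.float32);b=cv2.imread("pics/p2.png",0).astype(np.float32)
P=np.array([599.8,-15.4,150]);Q=P+[-.2045*38,.9789*38,0];e=((proj('side',Q)-proj('side',P))*7)[0]
r=cv2.matchTemplate(b[270:400,500:650],a[362:444,590:672],cv2.TM_CCOEFF_NORMED);_,v,_,l=cv2.minMaxLoc(r)
d=np.array(l)+[500-590,270-362];print(v,d,38*(d@e)/(e@e))
```

```text
t 15.5 pos [548.8 226.1  54. ] ang 11.72 F [ 0.4 -6.   0.4] grip 20.4 j [ 0.2   0.67  1.49 -0.01  0.98 -0.  ]
offset [-0.0001  0.0013 -0.0373] yaw -0.0014 tilt [ 0.0068 -0.0066 -1.    ]
37.51370890141974 [ 0.001  -0.0007  0.0003 -0.0008  0.0006 -0.0013]
0.9544557332992554 [-68 -67] 37.37397756014392
```

View pics/p2t.png

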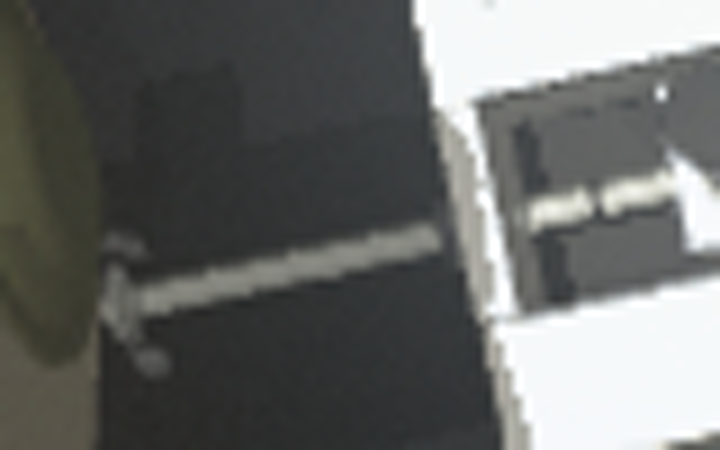

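View pics/p2.png

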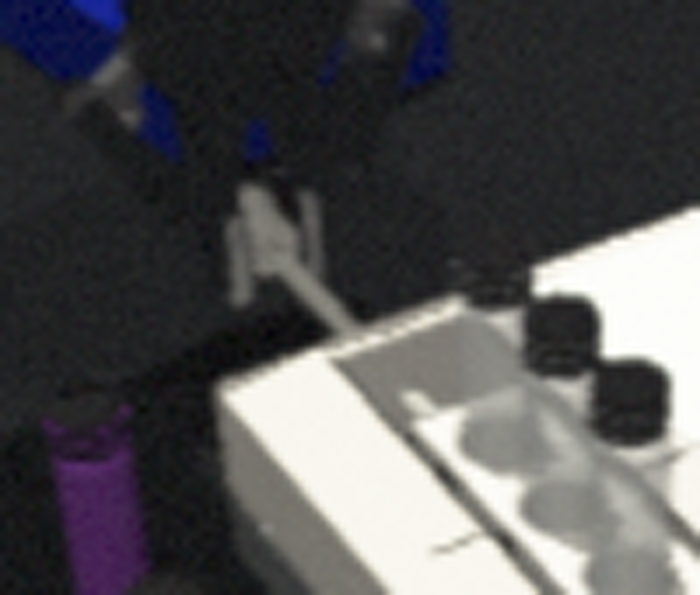

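Emit:
{"api": "jog_arm", "payload": {
  "targets": [
    {"offset": [0,0,0.0005],"yaw": 0},
    {"offset": [0,0,0.001],"yaw": 0},
    {"offset": [0,0,0.001],"yaw": 0},
    {"offset": [0,0,0.001],"yaw": 0},
    {"offset": [0,0,0.001],"yaw": 0},
    {"offset": [0,0,0.001],"yaw": 0},
    {"offset": [0,0,0.001],"yaw": 0},
    {"offset": [0,0,0.001],"yaw": 0}
  ]
}}

```text
time_s: 16.27
eef_pos: [548.6, 226.6, 54.0]
ee_rot: [-0.7, 0.706, 0.074, -0.07]
force: [0.0, -7.0, -0.3]
grip_width: 0.232
```

```bash
cat > chk.py <<'E'
from ov import *
go(556.3,189.5,53,11.8)
s=ctrl.sense(); print(np.linalg.norm((s["eef_pos"]-np.array([556.6,189.4,54.]))[:2]),s["dq"].round(4))
ov("pics/p3.png",[],x0=190,y0=105,w=100)
a=cv2.imread("pics/kg.png",0).astype(np.float32);b=cv2.imread("pics/p3.png",0).astype(np.float32)
P=np.array([599.8,-15.4,150]);Q=P+[-.2045*38,.9789*38,0];e=((proj('side',Q)-proj('side',P))*7)[0]
r=cv2.matchTemplate(b[270:400,500:650],a[362:444,590:672],cv2.TM_CCOEFF_NORMED);_,v,_,l=cv2.minMaxLoc(r)
d=np.array(l)+[500-590,270-362];print(v,d,38*(d@e)/(e@e))
E
python3 chk.py
```

```text
t 16.27 pos [548.6 226.6  54. ] ang 11.72 F [ 0.  -7.  -0.3] grip 19.8 j [ 0.2   0.67  1.49 -0.01  0.98 -0.  ]
offset [-0.      0.0013 -0.0378] yaw -0.0013 tilt [ 0.0067 -0.0078 -0.9999]
37.99946237944971 [ 0.0009 -0.001   0.0015 -0.0005 -0.0001 -0.0008]
0.9623107314109802 [-69 -68] 37.927639321658624
```

Run:
```python
from rig import ctrl
print(ctrl.finish_job()); print(ctrl.sense()["time_s"],ctrl.sense()["eef_pos"],ctrl.sense()["force"])
```

```text
the job is handed in; nothing more can be done
None
the job is handed in; nothing more can be done
```

The job is handed in at about 16.3 s. The taller vial from the white rack is down in the middle seat and released. The gripper still holds the knob (60 N grip) at the first ring.

- **Seating:** The vial touched one side of the seat lightly on the way in (about 4 N), so I shifted it 0.8 mm and it went on freely. It met the floor at 7 N, at the height expected for a seated vial. The picture afterwards showed all three carriage vials upright and evenly spaced. The short vial showed in the rack after I lifted the tall one, and I did not go near it again.
- **Pull rod:** At the end the tool had moved 38.0 mm, and the shift of the sample's cap in the side picture gave 37.9 mm. The knob pulled back with 7.0 N, against 6.8 N expected at the first ring.
- **Checks that disagreed:** One small correction let the rod slip back to about 37.5 mm because the arm gives a little under the spring; I corrected it to 38.0. A weaker image match on the carriage just after the first pull read 37.5 mm when the tool read 37.8, and I did not repeat it. I never saw the ring itself clearly at the bushing mouth, so the position rests on the measured travel, the picture and the force.

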